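# Free the latched lane key

### The arm

A 6-joint arm with a two-finger parallel gripper is mounted at the origin on the work surface. World frame = base frame: x ahead of the robot, y to its left, z up, the work surface at z = 0. Lengths are in m, angles in rad, forces in N, time in s.
With the tool pointing down it reaches from about 0.325 to 0.9 m from the base axis. Payload 6.1 kg.
Tool frame: the origin (TCP) lies between the finger pads; the fingertips stand 11 mm ahead of it and the grasp point (between the pads) lies 8 mm behind it (nose_length is the distance from the TCP to the fingertips, in m); z points along the fingers, x is the direction in which the jaws open and shut, and the axes are right-handed (so a half turn about z gives the same grasp; the last joint's range is limited). The gripper opens to 87 mm and grips with 3 to 60 N. Pads are 19 mm wide; open, the fingers measure 117 mm over their backs; the gripper's body (75 mm by 190 mm) begins 51 mm behind the grasp point.
Start: joints at [-1.354, 0.22, 1.526, -0, 1.395, -0.126], TCP at [0.21, -0.589, 0.234] pointing down, gripper open.
Joint ranges: [-2.98, 2.98], [-0.91, 2.08], [0.09, 2.57], [-1.24, 4.39], [0.2, 2.65], [-2.68, 2.68]. Speed limits (rad/s): [2.57, 2.57, 3.01, 3.14, 3.14, 3.14].

### API

Orientations are given as a rotation vector (axis times angle).
In Python, from rig import * gives the robot as it stands.
- The arm moves only by the tool step_arm, never from a script. Its argument "series" is text: rows parted by semicolons, each of 4 numbers parted by spaces: the shift along the tool's x, y, z in units of 30 mm (1.0 is 30 mm), then the turn about the tool's z in units of 6 degrees (1.0 is 6 degrees). A call has 1 to 8 rows; each row is the pose to reach, as a shift and turn from the pose commanded when the call began, along the tool's axes at that moment; what a row does not reach only later rows make up. A row lasts 1/12 s, in which the tool goes at most 41.7 mm and 7.16 degrees, less where a joint would pass 70% of its speed; a pose out of reach is approached as far as the arm can. A call with a gripper value outside its range is refused whole. "claw" is the finger opening in mm, from 0 to 87, set as the call begins (left out, the last holds). The fingers move at their own pace and stop on an object; "newtons" is the grip in N (left out, the last holds). Time passes only in rows, so rows that repeat a pose let the fingers close. It gives the time, the measured TCP pose, the force and the opening at its end, in the units of the state.
- get_obs(): the state, without advancing time (a new reading comes with each control period).
- snapshot(name): name is "scene" or "side" or "wrist"; returns the picture (384x512x3 uint8, red, green, blue); there is no depth.
- camera_info(name): a dict with "K" (3x3 intrinsics, pixels), "k1" (the pictures are not rectified: a ray, as slopes to the right and down, at radius r is drawn at 1 + k1 r^2 times it, then the intrinsics apply), "R" (3x3) and "t" (3): a world point X has camera coordinates R X + t; the wrist camera has in their place "tool_from_camera" (4x4, takes a point from camera to tool coordinates, whose origin is the TCP and whose axes are the tool frame's). Camera axes: x right, y down, z forward; pixel columns grow to the right and rows downward; lengths in m; the calibration is good to about 2 mm. A picture is of the moment at which its call begins: read the wrist's pose just before it. camera_info takes no time and is no camera call.
- hand_in(): hands the job in, once; it reports no verdict.
The state is a dict: "time_s": time; "joints": joint angles; "joint_vel": joint speeds; "tau": joint torques, N m; "eef_pos": TCP position; "ee_rot": TCP orientation; "ft_force": force on the tool from outside, world axes, zero at the start; "torque": the same for the moment, N m; "grip_width": finger opening in m.
Only numpy, scipy, OpenCV 4.12 (cv2) and the standard library are available. Lean on these libraries where they do the work, as an engineer would, in place of code of your own. Each camera call takes 0.05 s, during which the arm holds its last target. There are 200 camera calls.

### The job

One of the four identical keys on the analyser's lane unit is still latched down. With closed fingertips, tap all four keys lightly, one after the other from the robot's left to its right, to find the one that is latched; then press that key all the way down so that it lets go and comes up. Never press a raised key home, and leave the rack, the jar and the block where they are.

Things in the scene. Friction and masses are not known exactly. Their poses are not given: they have to be found in the camera images.
- bay1: place of key 1, leftmost (+y): origin in the unit's deck face at the key's centre, 65 mm above the table; fixed, does not move with the key. Seen from the robot. Keys are 44 mm apart along y. x runs away from the robot across the row, y along the row to the left, z up.
- bay2: place of key 2, second from left: origin in the unit's deck face at the key's centre, 65 mm above the table; fixed, does not move with the key. Every key is a white cap, 34 mm (x) by 28 mm (y); its flat top stands 12 mm above this origin when raised, 8 mm when latched. Keys move straight down, 8.5 mm at most from raised.
- bay3: place of key 3, third from left: origin in the unit's deck face at the key's centre, 65 mm above the table; fixed, does not move with the key. A raised key yields from 3 N on, 0.65 N more for each mm (about 8.5 N at the bottom), and springs back up when let go.
- bay4: place of key 4, rightmost (-y): origin in the unit's deck face at the key's centre, 65 mm above the table; fixed, does not move with the key. The one latched key does not yield below about 5.5 N. Pressed to the bottom (4.5 mm further, about 9 N) its catch lets go and it rises to full height once the finger is lifted.
- unit: white lane unit with the four keys, 200 mm (x) by 240 mm (y), 65 mm high, fixed to the table. Origin: centre of its underside. The row of keys runs along y, 45 mm from the centre towards the robot (-x); dark lane grooves lie behind it
- catch (a joint): the hidden catch inside the unit that holds the latched key down (m); it does not tell which key: about 0 while holding, grows as the latched key is pressed beyond its latched height, lets go at about 2.5 mm and stays at about 4 mm after a full press
- trip_a (a joint): a hidden switch under one of the three raised keys (m), not telling which: 0 until that key is pushed more than 5 mm down, then grows with the key and stays; over 1 mm (key more than 6 mm down) means that a raised key was pressed home
- trip_b (a joint): a hidden switch under one of the three raised keys (m), not telling which: 0 until that key is pushed more than 5 mm down, then grows with the key and stays; over 1 mm (key more than 6 mm down) means that a raised key was pressed home
- trip_c (a joint): a hidden switch under one of the three raised keys (m), not telling which: 0 until that key is pushed more than 5 mm down, then grows with the key and stays; over 1 mm (key more than 6 mm down) means that a raised key was pressed home
- rack_mid (a point): centre of the body of a loose cream sample-tube rack, 28 x 130 x 45 mm, with capped tubes up to 85 mm above the table, standing left of the unit; leave alone
- bottle_mid (a point): centre of a loose white reagent jar, diameter 48 mm, 85 mm high, standing right of the unit; leave alone
- block_mid (a point): centre of a loose aluminium cuvette block, 26 x 44 x 24 mm, standing on the rear of the unit's deck about 100 mm behind the row of keys; leave alone

How it is judged:
On the way, in this order (a step that is already met when the one before it is completed fails the run):
1. key 1 is tapped first (contact force between the fingers and bay1 above 0.4 N and value of joint catch below 0.0024 m), for 0.02 s.
2. key 2 is tapped next (contact force between the fingers and bay2 above 0.4 N and value of joint catch below 0.0024 m), for 0.02 s.
3. key 3 is tapped next (contact force between the fingers and bay3 above 0.4 N and value of joint catch below 0.0024 m), for 0.02 s.
4. key 4 is tapped next (contact force between the fingers and bay4 above 0.4 N and value of joint catch below 0.0024 m), for 0.02 s.
5. after the four taps, the latched key is pressed until its catch lets go (value of joint catch above 0.0026 m), for 0.05 s.
At the end, for the whole second after the job is handed in: the catch has let go (over 2.6 mm), so that all four keys stand raised; no raised key was pressed home (each hidden switch under 1 mm); rack, jar and block are within 20 mm of where they stood (value of joint catch above 0.0026 m and value of joint each of trip_a, trip_b, trip_c below 0.001 m and distance of each of rack_mid, bottle_mid, block_mid from where it was at the start of the episode below 0.02 m); the robot touches nothing.
It fails at once if a raised key is pressed home (more than 6 mm down) (value of joint any of trip_a, trip_b, trip_c above 0.001 m).
It fails at once if the rack, the jar or the block is lifted, tipped or shifted by more than 20 mm (distance of any of rack_mid, bottle_mid, block_mid from where it was at the start of the episode above 0.02 m).
It also fails if it takes over 48 s, if anything falls off the work surface, if the arm or the gripper's body presses on something with over 40 N, if the wrist force passes 120 N, or if a joint passes its speed limit or range.

## Working session

There is one attempt and no reset: what is moved stays moved. The work goes in short steps, Python scripts to look and compute and a tool call to move; the robot and the scene stay as the last step left them, time stands still between calls to the robot, and variables do not carry over. Pictures are saved under pics/ and viewed, about 8 in all and at most 12, crops included, and the job is handed in when it is done.

Besides the shell and the picture viewer there is one more tool, called after "Emit:" in YAML: its name, and indented under it one key for each argument. step_arm: Moves the arm, as the interface text tells. Its arguments: {"type":"object","properties":{"series":{"type":"string"},"claw":{"type":"number"},"newtons":{"type":"number"}},"required":["series"]}

```bash
mkdir -p pics; ls; python3 - <<'E'
from rig import *
import cv2,numpy as np
o=get_obs();print({k:np.round(v,4).tolist() for k,v in o.items()})
for n in("scene","side","wrist"):
    print(n,{k:np.round(v,4).tolist() for k,v in camera_info(n).items()})
a=snapshot("scene");b=snapshot("side")
for n,p in(("scene",a),("side",b)):
    cv2.imwrite(f"pics/{n}0.png",cv2.resize(p[:,:,::-1],(800,600),interpolation=cv2.INTER_CUBIC))
E
```

```text
pics
{'time_s': 0.0, 'joints': [-1.3541, 0.2212, 1.5276, -0.0, 1.3947, -0.1261], 'joint_vel': [0.0017, 0.0008, 0.0002, -0.0003, -0.0013, -0.0001], 'tau': [-0.0003, -49.4604, -38.738, 0.0699, 0.0572, -0.0001], 'eef_pos': [0.2099, -0.5881, 0.2324], 'ee_rot': [-2.5667, 1.8093, 0.0023], 'ft_force': [0.9164, 0.2889, 0.0128], 'torque': [-0.0172, 0.0494, -0.0216], 'grip_width': 0.0868}
scene {'K': [[453.2156, 0.0, 254.2877], [0.0, 453.2156, 187.8594], [0.0, 0.0, 1.0]], 'k1': -0.0273, 'R': [[0.1458, 0.9892, 0.0155], [0.8003, -0.1087, -0.5897], [-0.5816, 0.0984, -0.8075]], 't': [-0.1201, -0.4642, 1.3788]}
side {'K': [[421.1824, 0.0, 255.1941], [0.0, 421.1824, 183.6701], [0.0, 0.0, 1.0]], 'k1': -0.0343, 'R': [[-0.9328, -0.3602, 0.0098], [-0.2261, 0.564, -0.7942], [0.2806, -0.7431, -0.6076]], 't': [0.6122, 0.1605, 0.8258]}
wrist {'K': [[328.985, 0.0, 254.9729], [0.0, 328.985, 190.9394], [0.0, 0.0, 1.0]], 'k1': -0.0497, 'tool_from_camera': [[1.0, -0.0004, 0.0017, 0.0003], [-0.0001, 0.9596, 0.2813, -0.0772], [-0.0017, -0.2813, 0.9596, -0.1519], [0.0, 0.0, 0.0, 1.0]]}
```

View pics/scene0.png

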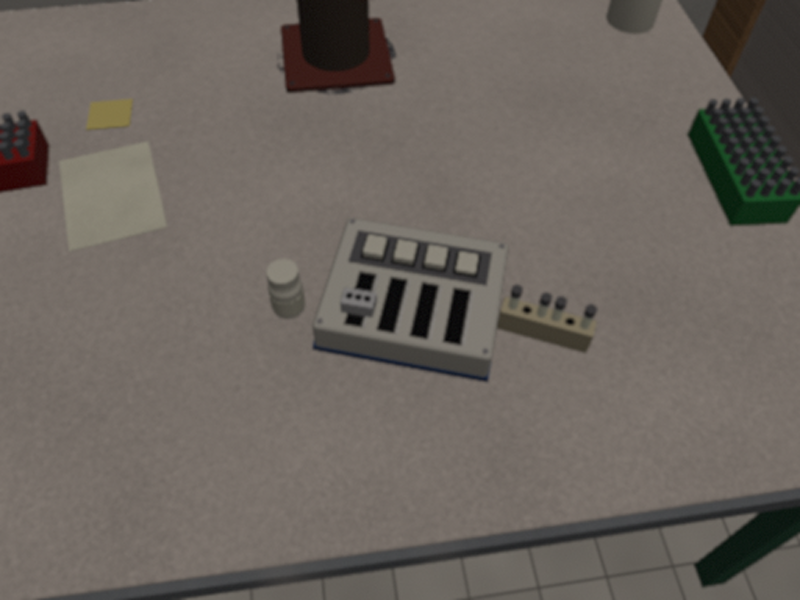

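View pics/side0.png

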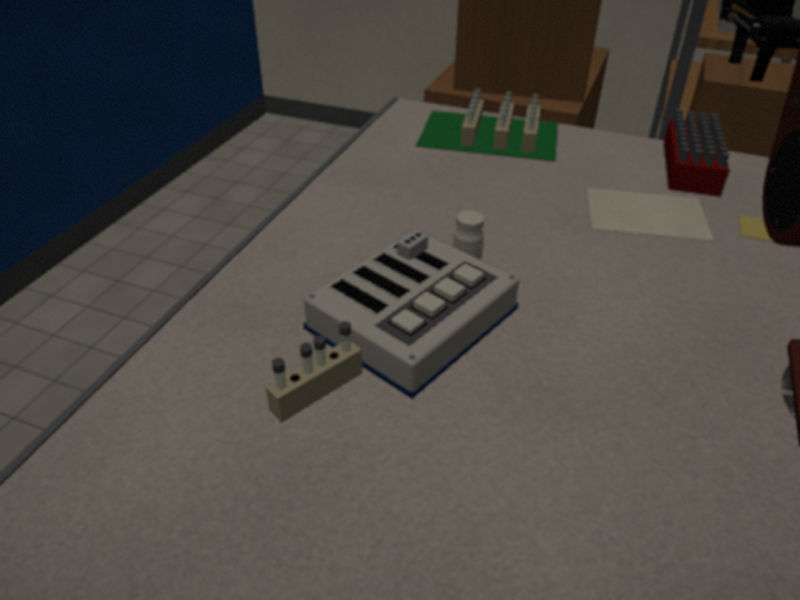

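The scene picture shows key caps 1 to 4 at about (467,262), (436,256), (406,250) and (375,245), with deck screws near (351,222), (502,246), (485,351) and (320,321). The side picture shows the caps at about (408,320), (430,302), (450,288) and (469,273).

```bash
cat > h.py <<'E'
from rig import *
import cv2,numpy as np
from scipy.spatial.transform import Rotation as Ro
def ray(n,px,scale=1.0,off=(0,0),pose=None):
    c=camera_info(n);K=np.array(c["K"]);k=c["k1"]
    p=(np.array(px,float)+.5)/scale-.5+np.array(off)
    s=cv2.undistortPoints(p.reshape(-1,1,2),K,np.array([k,0,0,0,0.]))[:,0]
    d=np.c_[s,np.ones(len(s))]
    if n=="wrist":
        T=np.array(c["tool_from_camera"]);R=Ro.from_rotvec(pose[1]).as_matrix()
        return R@T[:3,3]+pose[0],d@(R@T[:3,:3]).T
    R=np.array(c["R"]);return -R.T@np.array(c["t"]),d@R
def onz(n,px,z,**k):
    o,d=ray(n,px,**k);return o+d*((z-o[2])/d[:,2])[:,None]
E
python3 - <<'E'
from h import *
S=800/512
np.set_printoptions(precision=4,suppress=True)
print(onz("scene",[(467,262),(436,256),(406,250),(375,245)],.077,scale=S))
print(onz("side",[(408,320),(430,302),(450,288),(469,273)],.077,scale=S))
print(onz("scene",[(351,222),(502,246),(485,351),(320,321)],.065,scale=S))
print(onz("side",[(411,357),(512,277)],.065,scale=S))
o=get_obs();print(Ro.from_rotvec(o["ee_rot"]).as_matrix())
E
```

```text
[[0.5992 0.1291 0.077 ]
 [0.5829 0.0884 0.077 ]
 [0.5667 0.0486 0.077 ]
 [0.5518 0.0067 0.077 ]]
[[0.5923 0.1358 0.077 ]
 [0.5781 0.0903 0.077 ]
 [0.5627 0.0512 0.077 ]
 [0.5483 0.008  0.077 ]]
[[ 0.4935 -0.0214  0.065 ]
 [ 0.5678  0.188   0.065 ]
 [ 0.7368  0.1254  0.065 ]
 [ 0.6618 -0.0806  0.065 ]]
[[ 0.5691  0.1868  0.065 ]
 [ 0.4921 -0.0218  0.065 ]]
[[ 0.3361 -0.9418 -0.0004]
 [-0.9418 -0.3361  0.0017]
 [-0.0018 -0.0002 -1.    ]]
```

Both views agree to within about 7 mm, the row is turned about -20°, and the key pitch comes out near 44 mm. I'll close the fingers, turn the tool so its x axis lies along the unit's x, and move over the row.

Emit:
step_arm:
  series: "-0.9 -1.0 0 -1; -1.8 -2.1 0 -2; -2.7 -3.1 0 -3; -3.6 -4.2 0 -4; -4.5 -5.2 0 -5.1; -5.4 -6.2 0 -6.2; -6.3 -7.2 0 -7.3; -7.2 -8.2 0 -8.4"
  claw: 0
  newtons: 20

```text
time_s: 0.77
eef_pos: [0.3695, -0.3005, 0.2332]
ee_rot: [-3.095, 0.536, 0.0]
ft_force: [0.2, 0.6, -1.0]
grip_width: 0.0421
```

```bash
cat > go.py <<'E'
from h import *
import sys
# units for moving to x y z (TCP), yaw of tool x in deg
def go(x,y,z,yaw=-20.0):
    o=get_obs();R=Ro.from_rotvec(o["ee_rot"]).as_matrix()
    d=R.T@(np.array([x,y,z])-o["eef_pos"])
    a=np.degrees(np.arctan2(R[1,0],R[0,0]))
    print("t",round(o["time_s"],2),"pos",np.round(o["eef_pos"],4),"yaw",round(a,2),"tilt z",np.round(R[:,2],3),"F",np.round(o["ft_force"],2),"w",round(o["grip_width"],4),"units",np.round(d/.03,2),"turn",round(-(yaw-a)/6,2))
if __name__=="__main__": go(*map(float,sys.argv[1:]))
E
python3 go.py .573 .07 .2
```

```text
t 0.77 pos [ 0.3695 -0.3005  0.2332] yaw -19.65 tilt z [-0.  0. -1.] F [ 0.17  0.55 -0.99] w 0.0421 units [  2.24 -13.91   1.11] turn 0.06
```

Emit:
step_arm:
  series: "0.2 -1.3 0 0; 0.4 -2.6 0 0; 0.6 -3.9 0 0; 0.8 -5.2 0 0; 1.0 -6.5 0 0; 1.2 -7.8 0 0; 1.4 -9.1 0 0; 1.6 -10.3 0 0"

```text
time_s: 1.43
eef_pos: [0.5201, -0.0261, 0.2333]
ee_rot: [-3.094, 0.544, 0.0]
ft_force: [0.9, 0.1, -0.2]
grip_width: 0.0006
```

Emit:
step_arm:
  series: "0.3 -1.0 0.3 0; 0.5 -2.0 0.6 0; 0.6 -2.8 0.8 0; 0.6 -3.2 1.1 0; 0.6 -3.2 1.1 0; 0.6 -3.2 1.1 0; 0.6 -3.2 1.1 0"

```text
time_s: 2.02
eef_pos: [0.569, 0.0546, 0.2005]
ee_rot: [3.093, -0.545, -0.001]
ft_force: [0.6, 0.5, 0.3]
grip_width: 0.0008
```

```bash
python3 go.py .573 .07 .2; python3 - <<'E'
from h import *
p=snapshot("wrist");cv2.imwrite("pics/w1.png",cv2.resize(p[:,:,::-1],(800,600),interpolation=cv2.INTER_CUBIC))
E
```

```text
t 2.02 pos [0.569  0.0546 0.2005] yaw -19.99 tilt z [-0.001 -0.001 -1.   ] F [0.59 0.5  0.33] w 0.0008 units [-0.05 -0.53  0.02] turn 0.0
```

View pics/w1.png

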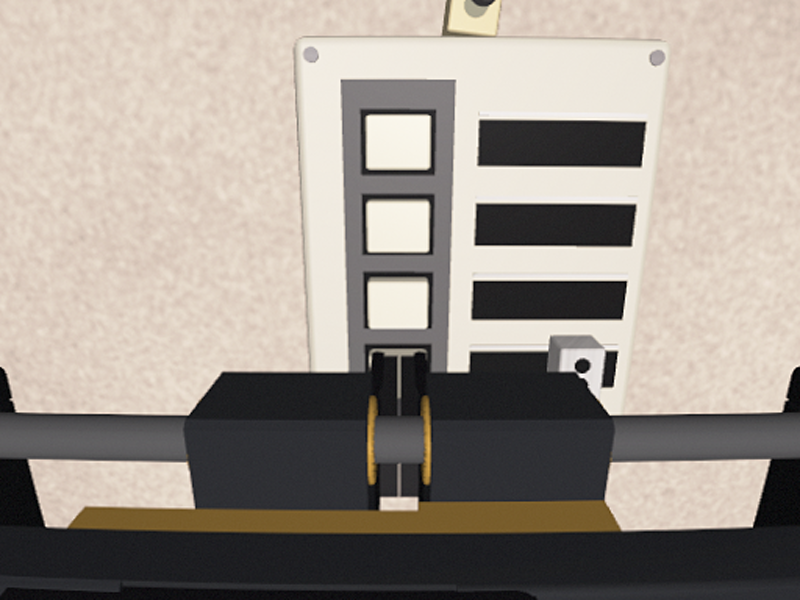

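The wrist picture shows key 1 at (398,142), key 2 at (398,226), key 3 at (398,303), and key 4 hidden behind the fingers. The deck screws are at (310,54) and (657,58).

```bash
python3 - <<'E'
from h import *
np.set_printoptions(precision=4,suppress=True)
o=get_obs();P=(o["eef_pos"],o["ee_rot"])
k=onz("wrist",[(398,142),(398,226),(398,303)],.077,scale=800/512,pose=P);print(k)
s=onz("wrist",[(310,54),(657,58)],.065,scale=800/512,pose=P);print(s)
print(np.degrees(np.arctan2(*(k[2]-k[0])[:2][::-1])),np.degrees(np.arctan2(*(s[1]-s[0])[:2][::-1])),np.linalg.norm(np.diff(k,axis=0),axis=1))
E
```

```text
[[0.5967 0.1294 0.077 ]
 [0.5818 0.0886 0.077 ]
 [0.567  0.0479 0.077 ]]
[[0.5691 0.1866 0.065 ]
 [0.7394 0.1241 0.065 ]]
-110.03984695418414 -20.169216667146703 [0.0435 0.0433]
```

```bash
python3 go.py .597 .130 .105
```

```text
t 2.07 pos [0.5692 0.0544 0.2009] yaw -20.03 tilt z [ 0. -0. -1.] F [-0.22 -0.36  0.31] w 0.0005 units [ 0.01 -2.69  3.2 ] turn -0.0
```

Emit:
step_arm:
  series: "0 -0.9 0.4 0; 0 -1.8 1; 0 -2.7 1.8 0"

```text
$.series[1]: bad value
```

Emit:
step_arm:
  series: "0 -0.9 0.4 0; 0 -1.8 1 0; 0 -2.7 1.8 0; 0 -2.7 2.6 0; 0 -2.7 3.1 0; 0 -2.7 3.2 0; 0 -2.7 3.2 0; 0 -2.7 3.2 0"

```text
time_s: 2.73
eef_pos: [0.5979, 0.1308, 0.106]
ee_rot: [-3.093, 0.547, -0.003]
ft_force: [0.3, 0.6, 1.8]
grip_width: 0.0007
```

```bash
python3 go.py .597 .130 .088
```

```text
t 2.73 pos [0.5979 0.1308 0.106 ] yaw -20.04 tilt z [ 0.002  0.    -1.   ] F [0.31 0.57 1.84] w 0.0007 units [-0.02  0.04  0.6 ] turn -0.01
```

The first call had a mistyped row and was refused whole, so only the second one moved the arm. Now I'll lower towards key 1 in small steps.

Emit:
step_arm:
  series: "0 0 0.2 0; 0 0 0.4 0; 0 0 0.5 0; 0 0 0.5 0; 0 0 0.5 0"

```text
time_s: 3.15
eef_pos: [0.5969, 0.1317, 0.0894]
ee_rot: [3.094, -0.544, -0.001]
ft_force: [0.3, 0.5, 0.9]
grip_width: 0.0002
```

Emit:
step_arm:
  series: "0 0 0.03 0; 0 0 0.06 0; 0 0 0.06 0; 0 0 0.06 0"

```text
time_s: 3.48
eef_pos: [0.5971, 0.1318, 0.0878]
ee_rot: [3.094, -0.544, -0.0]
ft_force: [-0.3, -0.8, 0.8]
grip_width: 0.0003
```

```bash
python3 go.py .597 .130 .088
```

```text
t 3.48 pos [0.5971 0.1318 0.0878] yaw -19.96 tilt z [-0. -0. -1.] F [-0.26 -0.77  0.78] w 0.0003 units [ 0.02  0.06 -0.01] turn 0.01
```

Emit:
step_arm:
  series: "0 0 0.03 0; 0 0 0.06 0; 0 0 0.06 0; 0 0 0.06 0"

```text
time_s: 3.82
eef_pos: [0.597, 0.1318, 0.0858]
ee_rot: [3.094, -0.544, -0.0]
ft_force: [0.7, 0.0, -0.8]
grip_width: 0.0005
```

Emit:
step_arm:
  series: "0 0 0.03 0; 0 0 0.03 0; 0 0 0.03 0; 0 0 0.03 0"

```text
time_s: 4.15
eef_pos: [0.5971, 0.1317, 0.0851]
ee_rot: [3.094, -0.545, 0.0]
ft_force: [0.5, 0.5, 0.3]
grip_width: 0.0004
```

Emit:
step_arm:
  series: "0 0 0.03 0; 0 0 0.03 0; 0 0 0.03 0; 0 0 0.03 0"

```text
time_s: 4.48
eef_pos: [0.5972, 0.1318, 0.0845]
ee_rot: [-3.094, 0.544, -0.001]
ft_force: [-0.4, -0.3, 2.5]
grip_width: 0.0005
```

Emit:
step_arm:
  series: "0 0 0.02 0; 0 0 0.02 0; 0 0 0.02 0; 0 0 0.02 0"

```text
time_s: 4.82
eef_pos: [0.5973, 0.1318, 0.0841]
ee_rot: [-3.094, 0.544, -0.001]
ft_force: [-1.7, -1.1, 4.4]
grip_width: 0.0005
```

Contact with key 1 came at about z = 0.0845 and built to 4.4 N. That is about the height of a latched top (0.084). I'll lift and tap key 2.

Emit:
step_arm:
  series: "0 0 -0.3 0; 0 0 -0.6 0; 0 0.4 -0.6 0; 0 0.9 -0.6 0; 0 1.4 -0.6 0; 0 1.5 -0.6 0; 0 1.5 -0.6 0; 0 1.5 -0.6 0"

```text
time_s: 5.48
eef_pos: [0.5814, 0.0888, 0.1013]
ee_rot: [-3.093, 0.547, 0.001]
ft_force: [0.6, -0.1, -0.7]
grip_width: 0.0005
```

```bash
python3 go.py .582 .0887 .089
```

```text
t 5.48 pos [0.5814 0.0888 0.1013] yaw -20.05 tilt z [-0.  0. -1.] F [ 0.58 -0.08 -0.71] w 0.0005 units [ 0.02 -0.    0.41] turn -0.01
```

Emit:
step_arm:
  series: "0 0 0.2 0; 0 0 0.35 0; 0 0 0.4 0; 0 0 0.4 0; 0 0 0.4 0"

```text
time_s: 5.9
eef_pos: [0.5816, 0.0898, 0.0891]
ee_rot: [3.094, -0.544, -0.001]
ft_force: [0.3, 0.6, 0.9]
grip_width: -0.0001
```

Emit:
step_arm:
  series: "0 0 0.03 0; 0 0 0.03 0; 0 0 0.03 0; 0 0 0.03 0"

```text
time_s: 6.23
eef_pos: [0.5817, 0.0895, 0.0887]
ee_rot: [-3.094, 0.544, -0.0]
ft_force: [-0.2, 0.1, 0.1]
grip_width: 0.0005
```

Emit:
step_arm:
  series: "0 0 0.03 0; 0 0 0.03 0; 0 0 0.03 0; 0 0 0.03 0"

```text
time_s: 6.57
eef_pos: [0.5819, 0.0895, 0.0881]
ee_rot: [-3.094, 0.544, -0.001]
ft_force: [-0.8, -1.0, 3.1]
grip_width: 0.0003
```

Emit:
step_arm:
  series: "0 0 0.03 0; 0 0 0.03 0; 0 0 0.03 0; 0 0 0.03 0"

```text
time_s: 6.9
eef_pos: [0.5819, 0.0895, 0.087]
ee_rot: [-3.094, 0.544, -0.001]
ft_force: [-0.8, 0.6, 2.9]
grip_width: 0.0002
```

Emit:
step_arm:
  series: "0 0 -0.3 0; 0 0 -0.5 0; 0 0.4 -0.5 0; 0 0.9 -0.5 0; 0 1.4 -0.5 0; 0 1.47 -0.5 0; 0 1.47 -0.5 0; 0 1.47 -0.5 0"

```text
time_s: 7.57
eef_pos: [0.5665, 0.0475, 0.1017]
ee_rot: [-3.093, 0.546, 0.0]
ft_force: [-0.3, -0.1, -0.6]
grip_width: 0.0008
```

```bash
python3 go.py .567 .0475 .089
```

```text
t 7.57 pos [0.5665 0.0475 0.1017] yaw -20.04 tilt z [-0.  0. -1.] F [-0.28 -0.14 -0.65] w 0.0008 units [ 0.02 -0.01  0.42] turn -0.01
```

Key 2 touched at 0.088 and yielded 1 mm at about 3 N, so it is raised. Next is key 3.

Emit:
step_arm:
  series: "0 0 0.2 0; 0 0 0.35 0; 0 0 0.4 0; 0 0 0.4 0; 0 0 0.4 0"

```text
time_s: 7.98
eef_pos: [0.5665, 0.0483, 0.0894]
ee_rot: [3.094, -0.544, -0.001]
ft_force: [-0.4, 0.1, 0.1]
grip_width: 0.0007
```

Emit:
step_arm:
  series: "0 0 0.03 0; 0 0 0.06 0; 0 0 0.06 0; 0 0 0.06 0"

```text
time_s: 8.32
eef_pos: [0.5669, 0.0482, 0.0884]
ee_rot: [-3.094, 0.544, -0.001]
ft_force: [-1.1, 1.2, 1.9]
grip_width: 0.0004
```

Emit:
step_arm:
  series: "0 0 0.03 0; 0 0 0.03 0; 0 0 0.03 0; 0 0 0.03 0"

```text
time_s: 8.65
eef_pos: [0.5669, 0.0481, 0.0874]
ee_rot: [-3.094, 0.544, -0.001]
ft_force: [-0.2, 1.3, 3.7]
grip_width: 0.0002
```

Key 3 touched at 0.088 with 3.7 N at 0.0874, so it is raised. Next is key 4.

Emit:
step_arm:
  series: "0 0 -0.3 0; 0 0 -0.5 0; 0 0.4 -0.5 0; 0 0.9 -0.5 0; 0 1.4 -0.5 0; 0 1.47 -0.5 0; 0 1.47 -0.5 0; 0 1.47 -0.5 0"

```text
time_s: 9.32
eef_pos: [0.5516, 0.0064, 0.1022]
ee_rot: [-3.094, 0.546, -0.0]
ft_force: [-0.2, -0.5, -0.2]
grip_width: 0.0008
```

Emit:
step_arm:
  series: "0 0 0.2 0; 0 0 0.35 0; 0 0 0.4 0; 0 0 0.4 0; 0 0 0.4 0"

```text
time_s: 9.73
eef_pos: [0.5514, 0.0069, 0.0897]
ee_rot: [-3.094, 0.544, 0.001]
ft_force: [-0.8, 0.0, -1.2]
grip_width: 0.0003
```

Emit:
step_arm:
  series: "0 0 0.03 0; 0 0 0.06 0; 0 0 0.06 0; 0 0 0.06 0"

```text
time_s: 10.07
eef_pos: [0.5517, 0.0066, 0.0885]
ee_rot: [3.094, -0.544, 0.0]
ft_force: [0.1, 0.0, -1.1]
grip_width: 0.0007
```

Emit:
step_arm:
  series: "0 0 0.03 0; 0 0 0.03 0; 0 0 0.03 0; 0 0 0.03 0"

```text
time_s: 10.4
eef_pos: [0.5518, 0.0065, 0.0877]
ee_rot: [-3.094, 0.544, -0.0]
ft_force: [-1.4, 0.3, 3.5]
grip_width: 0.0003
```

Emit:
step_arm:
  series: "0 0 0.03 0; 0 0 0.03 0; 0 0 0.03 0; 0 0 0.03 0"

```text
time_s: 10.73
eef_pos: [0.5517, 0.0066, 0.0867]
ee_rot: [-3.094, 0.544, -0.0]
ft_force: [-1.6, -0.1, 4.2]
grip_width: 0.0006
```

Emit:
step_arm:
  series: "0 0 -0.5 0; 0 -0.8 -0.7 0; 0 -1.6 -0.7 0; 0 -2.4 -0.7 0; 0 -3.2 -0.7 0; 0 -4 -0.7 0; 0 -4.4 -0.7 0; 0 -4.4 -0.7 0"

```text
time_s: 11.4
eef_pos: [0.5969, 0.1327, 0.1071]
ee_rot: [-3.094, 0.54, 0.0]
ft_force: [-0.4, -1.1, 0.5]
grip_width: 0.0003
```

```bash
python3 go.py .597 .130 .085
```

```text
t 11.4 pos [0.5969 0.1327 0.1071] yaw -19.82 tilt z [-0.  0. -1.] F [-0.44 -1.12  0.5 ] w 0.0003 units [0.03 0.08 0.74] turn 0.03
```

Keys 2 to 4 all touched at 0.088 and yielded at about 3 N. Key 1 touched only at 0.0845, so it is the latched key and I'll press it home.

Emit:
step_arm:
  series: "0 0.05 0.3 0; 0 0.05 0.6 0; 0 0.05 0.75 0; 0 0.05 0.8 0; 0 0.05 0.85 0; 0 0.05 0.9 0; 0 0.05 0.9 0; 0 0.05 0.9 0"

```text
time_s: 12.07
eef_pos: [0.595, 0.1279, 0.0807]
ee_rot: [3.093, -0.546, -0.004]
ft_force: [-6.5, -0.9, 7.4]
grip_width: 0.0005
```

Emit:
step_arm:
  series: "0 0 0.03 0; 0 0 0.06 0; 0 0 0.06 0; 0 0 0.06 0"

```text
time_s: 12.4
eef_pos: [0.5951, 0.1279, 0.0798]
ee_rot: [3.093, -0.546, -0.004]
ft_force: [-8.1, -2.2, 13.5]
grip_width: 0.0003
```

Emit:
step_arm:
  series: "0 0 0.03 0; 0 0 0.03 0; 0 0 0.03 0; 0 0 0.03 0"

```text
time_s: 12.73
eef_pos: [0.5952, 0.128, 0.0798]
ee_rot: [3.093, -0.546, -0.003]
ft_force: [-11.0, -2.4, 17.7]
grip_width: 0.0004
```

Emit:
step_arm:
  series: "0 0 -0.3 0; 0 0 -0.7 0; 0 0 -0.7 0; 0 0 -0.7 0; 0 0 -0.7 0"

```text
time_s: 13.15
eef_pos: [0.5959, 0.1289, 0.0983]
ee_rot: [3.094, -0.545, -0.001]
ft_force: [0.1, -0.4, 0.0]
grip_width: 0.0008
```

The key bottomed out at 0.0798 with the force rising to 17.7 N. To check, I'll touch key 1 lightly: a raised top should show at about 0.088.

Emit:
step_arm:
  series: "0 0 0.2 0; 0 0 0.3 0; 0 0 0.35 0; 0 0 0.37 0; 0 0 0.4 0; 0 0 0.4 0; 0 0 0.4 0"

```text
time_s: 13.73
eef_pos: [0.596, 0.1292, 0.0869]
ee_rot: [3.094, -0.544, -0.001]
ft_force: [-1.7, -0.1, 4.3]
grip_width: 0.0007
```

```bash
python3 go.py .597 .130 .085
```

```text
t 13.73 pos [0.596  0.1292 0.0869] yaw -19.96 tilt z [-0. -0. -1.] F [-1.7  -0.14  4.27] w 0.0007 units [ 0.02 -0.04  0.06] turn 0.01
```

Key 1 now gives 4.3 N at 0.0869, where it gave nothing before, so it stands raised. I'll retreat upwards and look once more.

Emit:
step_arm:
  series: "0 0 -0.8 0; 0 0 -1.8 0; 0 0 -2.8 0; 0 0 -3.8 0; 0 0 -4 0; 0 0 -4 0; 0 0 -4 0; 0 0 -4 0"

```text
time_s: 14.4
eef_pos: [0.5951, 0.1292, 0.2047]
ee_rot: [3.093, -0.544, -0.005]
ft_force: [-0.4, -0.0, 0.4]
grip_width: 0.0005
```

```bash
python3 - <<'E'
from h import *
p=snapshot("side");cv2.imwrite("pics/side1.png",cv2.resize(p[:,:,::-1],(800,600),interpolation=cv2.INTER_CUBIC))
E
python3 go.py .597 .13 .2
```

```text
t 14.45 pos [0.5949 0.1291 0.2044] yaw -19.96 tilt z [-0.004 -0.    -1.   ] F [-0.2  -0.79 -0.44] w 0.0001 units [ 0.06 -0.05  0.14] turn 0.01
```

View pics/side1.png

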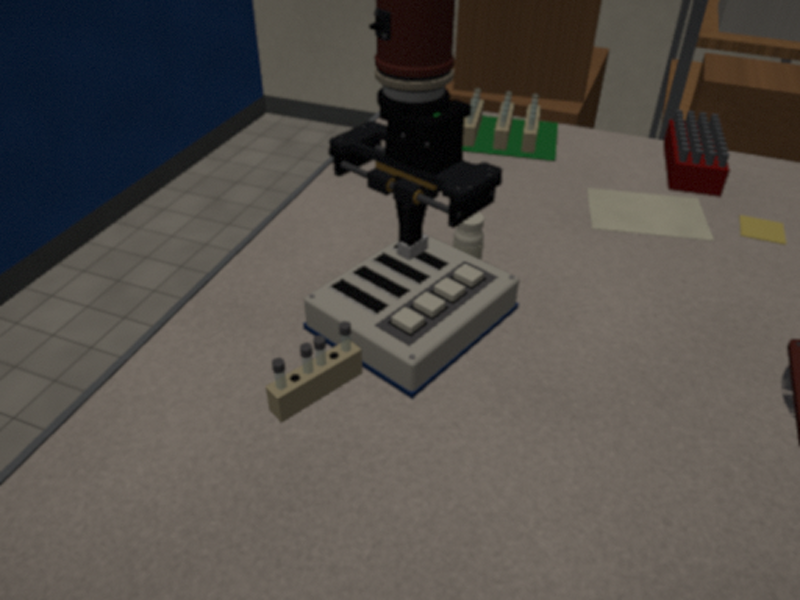

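The side picture shows the rack (near (315,375)), jar (469,235) and block (410,247) where they stood. The caps are level and the arm is clear, so I'm handing in.

```bash
python3 -c "
from rig import *
print(hand_in())"
```

```text
the job is handed in; nothing more can be done
None
```

I tapped keys 1 to 4 from left to right with closed fingertips, found that key 1 was the latched one, pressed it home and handed the job in at about 14.5 s.

- **Taps:** keys 2, 3 and 4 touched with the TCP at about z = 0.088 m and gave way at 3–4 N, at most about 1.5 mm down. Key 1 touched only at about 0.0845 m and showed 4.4 N.
- **Press:** key 1 bottomed out at 0.0798 m, with the force climbing to about 18 N vertically and 11 N sideways.
- **Last checks:** a light re-touch of key 1 gave 4.3 N at 0.0869 m, which is raised height. The final side picture shows the rack, jar and block unmoved and the arm clear.
- **Not confirmed:** the catch and switch values cannot be read directly, so the release is inferred from force and height. One move call was refused for a mistyped row and moved nothing; no other check failed or disagreed.

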